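# Hold a plug-in module in the test station

## Robot

A 6-joint arm with a two-finger parallel gripper is mounted at the origin on a cart in front of the work surface, level with it; the furniture and walls round the work are solid. World frame = base frame: x ahead of the robot, y to its left, z up, the work surface at z = 0. Lengths are in mm, angles in degrees, forces in N, time in s.
With the tool pointing down it reaches from about 150 to 775 mm from the base axis. Payload 6.1 kg.
Tool frame: the origin (TCP) lies at the very end of the fingers, on their centre line; the grasp point (between the pads) lies 19 mm behind it; z points along the fingers, y is the line along which they close (so a half turn about z gives the same grasp; the last joint's range is limited). The gripper opens to 85 mm and grips with 20 to 120 N. Pads are 22 mm wide; open, the fingers measure 114 mm over their backs; the gripper's body (76 mm by 85 mm) begins 54 mm behind the grasp point. The pads swing forward as they close: fully open they stand 13 mm farther back than shut.
Start: joints at [-71.62, 7.208, -2.269, 80.523, 0, 90], TCP at [165.539, -498.202, 231.295] pointing down, gripper open.
Joint ranges: [-155.77, 155.77], [-54.66, 111.73], [-72.52, 77.12], [-102.08, 115.82], [-83.92, 84.16], [-180, 180]. Speed limits (degrees/s): [136.94, 136.94, 172.46, 180, 180, 180].

## Interface

Orientations are given as [roll, pitch, yaw] about the fixed x, y, z axes, in that order (R = Rz(yaw) Ry(pitch) Rx(roll)).
In Python, from station import * gives the robot as it stands. The module is installed in compiled form; this text tells all that it offers.
- The arm moves only by the shell command python3 -m pendant 'ROWS'. ROWS is a JSON object whose one key "targets" holds one flat list of numbers, 7 for each row, row after row: the opening, from 0 (shut) to 1 (fully open), then the shift along the tool's x, y, z in mm, then the turn, a rotation vector about the tool's x, y, z in degrees. In form: {"targets": [gripper, tx, ty, tz, rx, ry, rz, gripper, tx, ty, tz, rx, ry, rz, ...]}. A call has 1 to 10 rows; each row is the pose to reach, as a shift and turn from the pose commanded when the call began, along the tool's axes at that moment; what a row does not reach only later rows make up. A row lasts 1/12 s, in which the tool goes at most 41.7 mm and 7.16 degrees, less where a joint would pass 70% of its speed; a pose out of reach is approached as far as the arm can. A call with a gripper value outside its range is refused whole. The fingers move at their own pace and stop on an object; the grip force is fixed at half the most. Time passes only in rows, so rows that repeat a pose let the fingers close. It gives the time, the measured TCP pose, the force, the opening and the grip force at its end, in the units of the state.
- get_obs(): the state, without advancing time (a new reading comes with each control period).
- capture(name): name is "side" or "top" or "wrist"; returns a dict with "frame" (480x640x3 uint8, red, green, blue), "fx", "fy", "cx", "cy" (pixels), "D" ([k1, k2, p1, p2, k3] as OpenCV has them; the pictures are not rectified), "view" (4x4, takes a point from world to camera coordinates). Camera axes: x right, y up, looking along -z (the intrinsics and any distortion apply to the point x, -y, -z); pixel columns grow to the right and rows downward; lengths in mm; the calibration is good to about 2 mm. A picture is of the moment at which its call begins. There is no depth.
- hand_in(): hands the job in; it is judged then, once.
The state is a dict: "clock": time; "q": joint angles; "qvel": joint speeds; "tau": joint torques, N m; "position": TCP position; "ee_rot": TCP orientation; "ft_force": force on the tool from outside, world axes, zero at the start; "moment": the same for the moment, N m; "width": opening from 0.0 (shut) to 1.0 (fully open); "gripper_force": force on a finger pad.
Only numpy, scipy, OpenCV 4.12 (cv2) and the standard library are available. Lean on these libraries where they do the work, as an engineer would, in place of code of your own. Each camera call takes 0.05 s, during which the arm holds its last target. There are 200 camera calls.

## Task

Test the tall plug-in module: swing the test station's hinged cover open until it stands past upright and stays there, lift the tall module out of the rack, and lower it contact end first, its screw terminals towards the station's front, through the narrow slot until it presses the spring-loaded test pins well down. Nothing latches the module: finish while still holding it there in the gripper, upright and steadily pressed against the pins, without ramming it. Leave the two short modules in the rack and everything else on the bench where it is.

Things in the scene. Friction and masses are not known exactly. Their poses are not given: they have to be found in the camera images.
- tester: Module test station, fixed: grey case 180 (x) x 130 (y) mm, aluminium deck 92 mm above the bench. Origin on the bench straight under the slot's centre; z up. The case reaches 87 mm in front of the origin (-x: display and keys) and 97 mm behind it. The slot is 62 (x) x 16 (y) mm through bezel and deck (15 mm deep); the well under it is 66 x 20 mm.
- slot_mouth (a point): Centre of the slot at the top of its black bezel, 97 mm above the bench (5 mm above the deck); axes as the tester's. As a lead-in the bezel slopes inward 4 mm on every side over its top 5 mm.
- cover (a joint): Hinged guard cover over the slot, a white sheet 135 (x) x 92 (y) mm: 0 closed (level), 1.57 upright, stop at 1.9 rad leaning back. May start slightly ajar. A friction hinge keeps it wherever it is left (about 2 N at the handle to move it).
- cover_hinge (a point): Middle of the cover's hinge line, 80 mm behind the slot centre and 102.5 mm above the bench, fixed; the line runs along the tester's y. The point turns with the cover.
- cover_handle (a point): Middle of the cover's steel bar handle, on its axis: a round bar 11 mm thick, 80 mm long along the tester's y, 35 mm off the cover's sheet, on two 8 mm posts 34 mm either side of the middle. Cover closed: 118 mm in front of the hinge line and 39 mm above it (141.5 mm above the bench); it swings up and back about the hinge.
- test_pins (a joint): Travel of the spring-loaded block of brass test pins in the well under the slot: 0 = up, grows as they are pressed down, stop at 0.010 m. A sure contact needs a quarter of the travel, half is usual. Pressing takes about 3.5 N to start and 8.5 N at the stop. At 0 the pin tips are 45 mm below the slot's bezel rim (52 mm above the bench).
- rack: Black module rack, 94 x 188 mm, 45 mm high (aluminium end plates 52 mm), fixed to the bench; origin under its centre on the bench, z up. Three pockets 55 mm apart along its y, each 62.4 x 16.4 mm and 38 mm deep (floor 7 mm above the bench). One module stands in each; which pocket holds the tall one varies.
- module_tall: The tall grey plug-in module, 60 (x) x 14 (y) x 105 (z) mm, about 110 g, standing upright in the rack, parallel to it. Origin at the centre of its underside (contact end, brass), z to its top. The lowest 3 mm are narrower (56 x 10 mm). Black screw terminals, 11 mm thick, stick 9 mm out of its front (-x) edge, 66 to 96 mm above the foot. Grip across its 14 mm near the top.
- module_foot (a point): Centre of the tall module's underside (contact end).
- module_top (a point): Centre of the tall module's top, 105 mm above its foot.
- module_terminals (a point): Centre of the screw terminal block on the tall module's front edge, 34 mm in front of its axis and 81 mm above its foot.
- module_short_a: Short grey module, 60 x 14 x 78 mm with an 8 mm round socket on top (86 mm in all), standing in the rack; leave it. Origin at its underside.
- module_short_b: Another short module of the same kind; leave it.
- side_cutters: Side cutters, 125 mm long, lying on the bench in front of the roll of tape; leave alone. Origin at its underside, as for all below.
- driver_red: Screwdriver, 193 mm long, lying near the front edge on the left; leave alone.
- tape_electrical: Roll of tape, 53 mm across, 19 mm high, between station and rack; leave alone.
- battery_a: Battery, 50 mm long, behind the roll of tape; leave alone.
- multimeter: Multimeter lying on its back, 142 x 70 x 41 mm, to the right; leave alone.
- marker: Marker pen, 135 mm long, lying near the front edge on the right; leave alone.

How it is judged:
By the outcome, as a careful person would: the job done as asked, in the order asked, and still so for the second after the job is handed in, while the arm keeps its last pose, push and grip.
It also fails if it takes over 61 s, if anything falls off the work surface, if the arm or the gripper's body presses on something with over 40 N, if the wrist force passes 120 N, or if a joint passes its speed limit or range.

## Working session

There is one attempt and no reset: what is moved stays moved. The work goes in short steps, Python scripts to look and compute and a shell command to move; the robot and the scene stay as the last step left them, time stands still between calls to the robot, and variables do not carry over. Pictures are saved under pics/ and viewed, at most 10 in all, crops included, and the job is handed in when it is done.

```bash
mkdir -p pics; ls; python3 - <<'E'
from station import *
import cv2
for n in ("side","top"):
    c=capture(n); cv2.imwrite(f"pics/{n}0.png",c["frame"][:,:,::-1])
    print(n,c["fx"],c["fy"],c["cx"],c["cy"],c["D"]); print(c["view"])
o=get_obs(); print(o)
E
```

```text
pics
side 539.2351871267266 539.2351871267266 315.15532128805876 236.02970968955842 [-0.03452059  0.          0.          0.          0.        ]
[[-8.05492760e-01 -5.92145116e-01 -2.33575423e-02  3.74222401e+02]
 [ 1.98004935e-01 -3.06076670e-01  9.31188014e-01 -2.30835101e+02]
 [-5.58547633e-01  7.45440296e-01  3.63790197e-01 -8.16734364e+02]
 [ 0.00000000e+00  0.00000000e+00  0.00000000e+00  1.00000000e+00]]
top 510.1026761593669 510.1026761593669 308.7309256088309 241.79315502934517 [-0.08064629  0.          0.          0.          0.        ]
[[ 2.28683464e-02 -9.99544034e-01 -1.97170785e-02 -5.91064257e+01]
 [ 9.80849116e-01  1.86161897e-02  1.93877405e-01 -5.33073719e+02]
 [-1.93421947e-01 -2.37731347e-02  9.80827604e-01 -1.15772298e+03]
 [ 0.00000000e+00  0.00000000e+00  0.00000000e+00  1.00000000e+00]]
{'clock': 0.1, 'q': array([-7.16199607e+01,  7.23817729e+00, -2.31973784e+00,  8.05250919e+01,
       -2.31266575e-04,  9.00008773e+01]), 'qvel': array([ 0.00714794, -0.11756105,  0.17451075,  0.05623291,  0.02686495,
        0.04278254]), 'tau': array([ 3.09201510e-03, -4.36909819e+01,  3.53602660e+01,  1.37367065e-02,
        5.26714689e-05, -1.49067506e-05]), 'position': array([ 165.42383658, -497.86520687,  230.61006253]), 'ee_rot': array([-1.79916993e+02,  2.32537340e-04,  1.83791623e+01]), 'ft_force': array([-0.08596865, -0.12376435,  0.18658385]), 'moment': array([0.00829034, 0.00985065, 0.00509773]), 'gripper_force': 0.0, 'width': 0.9987957396866148}
```

View pics/side0.png

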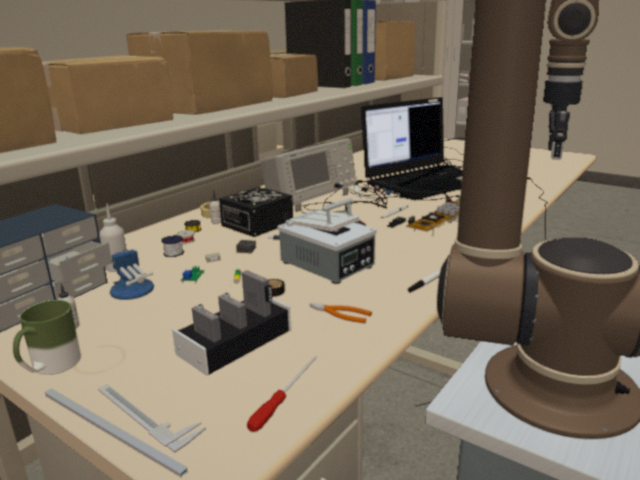

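View pics/top0.png

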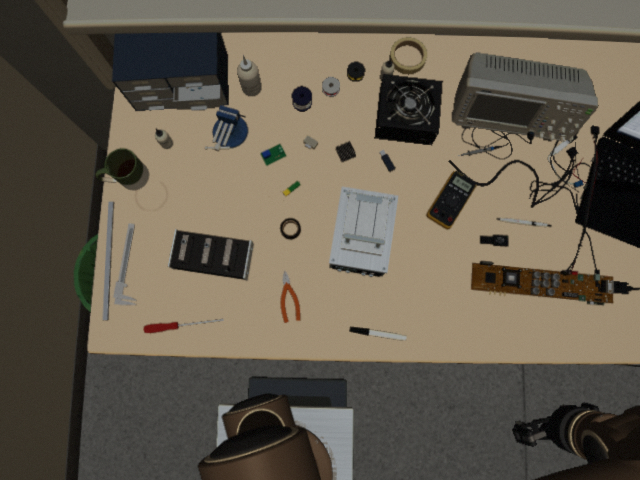

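The overview shows the rack at top (212,254) and side (233,325). The tall module is in the pocket nearest the station: its top is at side (257,283) and top (228,252). The station is at top (363,232) and side (327,243), with its handle at top (363,240). Next I'll enlarge both.

```bash
cat > h.py <<'E'
import numpy as np, cv2
from station import *
def K(c): return np.array([[c["fx"],0,c["cx"]],[0,c["fy"],c["cy"]],[0,0,1.]])
def ray(c,p):
    u=cv2.undistortPoints(np.array([[p]],float),K(c),np.array(c["D"]))[0,0]
    V=np.array(c["view"]); R=V[:3,:3]; o=-R.T@V[:3,3]
    d=R.T@np.array([u[0],-u[1],-1.]); return o,d/np.linalg.norm(d)
def onz(c,p,z):
    o,d=ray(c,p); return o+d*(z-o[2])/d[2]
def tri(*cps):
    A=np.zeros((3,3));b=np.zeros(3);rs=[ray(c,p) for c,p in cps]
    for o,d in rs:
        P=np.eye(3)-np.outer(d,d);A+=P;b+=P@o
    X=np.linalg.solve(A,b); return X,max(np.linalg.norm((np.eye(3)-np.outer(d,d))@(X-o)) for o,d in rs)
def proj(c,X):
    V=np.array(c["view"]); x=V[:3,:3]@np.array(X,float)+V[:3,3]
    q=np.array([[x[0],-x[1],-x[2]]]); return cv2.projectPoints(q,np.zeros(3),np.zeros(3),K(c),np.array(c["D"]))[0].ravel()
def crop(c,x0,y0,w,h,s): return cv2.resize(c["frame"][y0:y0+h,x0:x0+w,::-1],None,fx=s,fy=s,interpolation=cv2.INTER_CUBIC)
E
python3 - <<'E'
from h import *
t=capture("top"); s=capture("side")
a=np.vstack([crop(t,160,220,100,65,4),crop(s,170,265,130,105,400/130)])
b=np.vstack([crop(t,320,180,90,100,4),])
b=cv2.resize(b,(0,0),fx=.72,fy=.72); b2=crop(s,275,190,105,90,400/105)
b=cv2.copyMakeBorder(b,0,0,0,400-b.shape[1],0)
print(a.shape,b.shape,b2.shape)
H=max(a.shape[0],b.shape[0]+b2.shape[0])
L=np.zeros((H,800,3),np.uint8); L[:a.shape[0],:400]=a; r=np.vstack([b,b2]); L[:r.shape[0],400:]=r
L=L[:600] if H>600 else L
cv2.imwrite("pics/z1.png",L)
E
```

```text
(583, 400, 3) (288, 400, 3) (343, 400, 3)
```

View pics/z1.png

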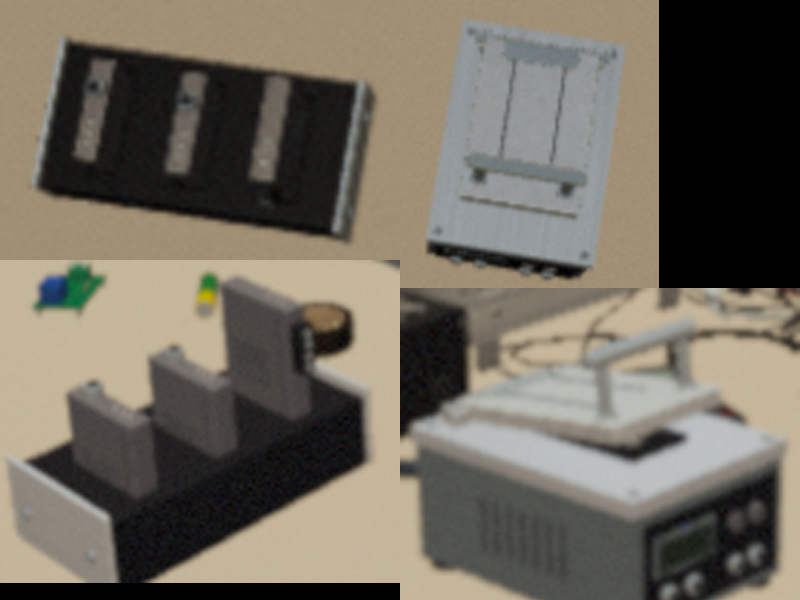

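The enlarged view shows the cover slightly ajar, its handle bar running from (464,160) to (586,180) in the top panel and (592,357) to (692,325) in the side panel. The tall module's terminals face the robot. Next: rough poses.

```bash
cat >> h.py <<'E'
from scipy.spatial.transform import Rotation as Ro
def down(yaw): return Ro.from_euler('xyz',[180,0,yaw],degrees=True)
def go(P,R,pos=None,rot=None):
    o=get_obs(); p=o["position"] if pos is None else pos; r=Ro.from_euler('xyz',o["ee_rot"],degrees=True) if rot is None else rot
    print("shift",np.round(r.inv().apply(np.array(P)-p),1),"turn",np.round((r.inv()*R).as_rotvec(degrees=True),2))
E
python3 - <<'E'
from h import *
t=capture("top"); s=capture("side")
T=lambda p:(320+(p[0]-400)/2.88,180+p[1]/2.88)
S=lambda p:(275+(p[0]-400)/3.81,190+(p[1]-288)/3.81)
TR=lambda p:(160+p[0]/4,220+p[1]/4); SR=lambda p:(170+p[0]*.325,265+(p[1]-260)*.325)
C=[onz(t,T(p),92)[:2] for p in [(463,22),(622,43),(592,265),(428,240)]]; print("deck BL..",np.round(C,1), np.round(np.mean(C,0),1))
for a,b in [((464,160),(592,357)),((586,180),(692,325))]: print("handle",tri((t,T(a)),(s,S(b))))
M=[onz(t,TR(p),105+7)[:2] for p in [(265,77),(290,79),(275,182),(250,178)]]; print("mod",np.round(M,1),np.round(np.mean(M,0),1))
m=np.mean([(265,77),(290,79),(275,182),(250,178)],0)
for a,b in [((265,77),(224,284)),((275,182),(305,305))]: print("modtop",tri((t,TR(a)),(s,SR(b))))
def yaw(a): return np.degrees(np.arctan2(*(a[::-1])))
C=np.array(C); M=np.array(M)
print(yaw(C[0]-C[3]),yaw(C[1]-C[2]),yaw((C[0]-C[1]))-90,yaw(M[0]-M[3]),yaw(M[1]-M[2]))
w=capture("wrist"); V=np.array(w["view"]); R=V[:3,:3]; o=get_obs()
r=Ro.from_euler('xyz',o["ee_rot"],degrees=True)
print("cam in tool",r.inv().apply(-R.T@V[:3,3]-o["position"]), "axis",r.inv().apply(-R[2]),"right",r.inv().apply(R[0]),w["fx"])
E
```

```text
deck BL.. [[ 656.8 -123.5]
 [ 641.5 -252.4]
 [ 459.9 -226.8]
 [ 477.3  -97.7]] [ 558.9 -175.1]
handle (array([ 526.30000901, -123.58034871,  159.33503891]), np.float64(2.012758194177588))
handle (array([ 515.61640032, -214.18251175,  155.20912154]), np.float64(0.34520654378364296))
mod [[524.6 137.5]
 [523.7 123.2]
 [464.7 128.6]
 [466.7 142.9]] [494.9 133.1]
modtop (array([523.68538926, 136.81421168, 110.95716789]), np.float64(1.3884887113362272))
modtop (array([465.45542178, 129.34706126, 109.66062438]), np.float64(0.46717956682163525))
-8.17534949050761 -8.02654264749423 -6.769539018328672 -5.291100782942549 -5.260110730386878
cam in tool [  76.21503484   -0.47366469 -143.37366909] axis [-2.93237806e-01  8.35212409e-04  9.56039169e-01] right [-7.04727715e-04  9.99999158e-01 -1.08977179e-03] 395.38519315642316
```

```bash
python3 -c "
from h import *
go([520,-170,290],down(82))"
```

```text
shift [ 439.9 -199.6  -58.8] turn [-2.000e-02 -1.000e-02 -6.362e+01]
```

```bash
python3 -m pendant '{"targets":[1,440,-200,-59,0,0,-63.6,1,440,-200,-59,0,0,-63.6,1,440,-200,-59,0,0,-63.6,1,440,-200,-59,0,0,-63.6,1,440,-200,-59,0,0,-63.6,1,440,-200,-59,0,0,-63.6,1,440,-200,-59,0,0,-63.6,1,440,-200,-59,0,0,-63.6,1,440,-200,-59,0,0,-63.6,1,440,-200,-59,0,0,-63.6]}'; python3 -c "
from h import *
go([520,-170,290],down(82))"
```

```text
clock: 1.18
position: [470.1, -215.3, 282.3]
ee_rot: [180.0, 0.0, 82.3]
ft_force: [0.3, -1.0, 0.3]
width: 0.999
gripper_force: 0.0
shift [51.6 43.4 -7.7] turn [0.03 0.02 0.26]
```

```bash
python3 -m pendant '{"targets":[0.3,51,43,-8,0,0,0,0.3,51,43,-8,0,0,0,0.3,51,43,-8,0,0,0,0.3,51,43,-8,0,0,0]}'; python3 - <<'E'
from h import *
w=capture("wrist"); cv2.imwrite("pics/w1.png",w["frame"][:,:,::-1])
import pickle; w["obs"]=get_obs(); pickle.dump(w,open("w1.pkl","wb")); print(w["obs"]["position"])
E
```

```text
clock: 1.52
position: [519.4, -171.5, 289.3]
ee_rot: [-180.0, 0.0, 82.1]
ft_force: [-0.2, -1.0, -0.4]
width: 0.452
gripper_force: 0.0
[ 518.59881485 -172.25994182  289.44634176]
```

View pics/w1.png

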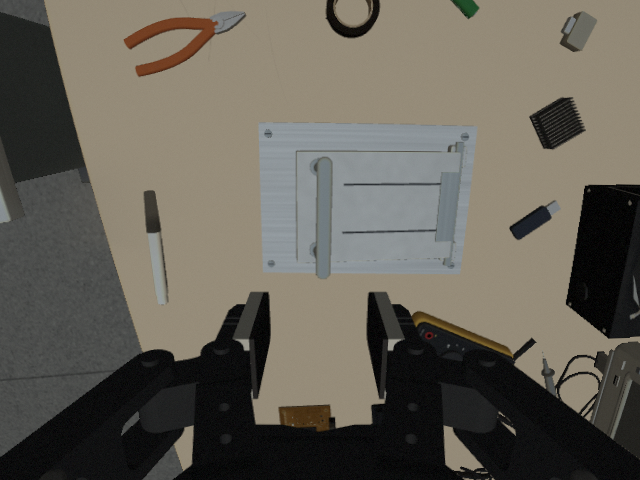

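The wrist view looks down on the station. The deck corners are at about (260,124), (476,126), (461,273) and (262,272), and the handle bar runs from (324,158) to (323,278), still ajar.

```bash
python3 - <<'E'
from h import *
import pickle
w=pickle.load(open("w1.pkl","rb")); t=capture("top"); s=capture("side")
T=lambda p:(320+(p[0]-400)/2.88,180+p[1]/2.88)
S=lambda p:(275+(p[0]-400)/3.81,190+(p[1]-288)/3.81)
# handle: wrist + side
for a,b,c in [((324,158),(592,357),(464,160)),((323,278),(692,325),(586,180))]:
    print("h w+s",tri((w,a),(s,S(b))),"all",tri((w,a),(s,S(b)),(t,T(c)))[0])
C=np.array([onz(w,p,92)[:2] for p in [(260,124),(476,126),(461,273),(262,272)]]); print(np.round(C,1),C.mean(0),[np.linalg.norm(C[i]-C[i-1]) for i in range(4)])
for a,b in zip([(260,124),(476,126),(461,273),(262,272)],[(428,240),(463,22),(622,43),(592,265)]): print(np.round(tri((w,a),(t,T(b)))[0],1))
d=(C[1]-C[0])+(C[2]-C[3]); yx=np.arctan2(d[1],d[0]); e=(C[0]-C[3])+(C[1]-C[2]); ye=np.arctan2(e[1],e[0])-np.pi/2
print("yaw",np.degrees([yx,ye])); y=(yx+ye)/2
slot=C.mean(0)-5*np.array([np.cos(y),np.sin(y)]); print("slot",slot,"hinge",slot+80*np.array([np.cos(y),np.sin(y)]))
E
```

```text
h w+s (array([ 529.00718177, -126.34556059,  157.54619445]), np.float64(2.5818849344080554)) all [ 528.42058104 -124.56944107  158.21094661]
h w+s (array([ 517.61824116, -215.0868199 ,  154.3869692 ]), np.float64(0.893968740396938)) all [ 516.7784336  -214.6354269   154.47931718]
[[ 482.   -96.1]
 [ 662.1 -121.7]
 [ 644.4 -254.1]
 [ 460.1 -227.2]] [ 562.1578325  -174.78460631] [np.float64(132.85669339054803), np.float64(181.94644936652787), np.float64(133.52233394618966), np.float64(186.2707792249085)]
[479.7 -97.   76.8]
[ 642.2 -119.8  141.5]
[ 641.1 -251.4   97.8]
[ 460.  -226.9   92.2]
yaw [-8.19651744 -8.52208351]
slot [ 557.21095324 -174.05770495] hinge [ 636.36102141 -185.68812666]
```

```bash
python3 -c "
from h import *
go([523,-170,180],down(81.7));go([523,-170,142],down(81.7))"
```

```text
shift [  3.9   4.7 109.7] turn [-0.02  0.01  0.22]
shift [  3.9   4.7 147.7] turn [-0.02  0.01  0.22]
```

```bash
python3 -m pendant '{"targets":[0.5,4,4.5,30,0,0,0,0.5,4,4.5,60,0,0,0,0.5,4,4.5,85,0,0,0,0.5,4,4.5,105,0,0,0,0.5,4,4.5,120,0,0,0,0.5,4,4.5,133,0,0,0,0.5,4,4.5,140,0,0,0,0.2,4,4.5,148,0,0,0,0.2,4,4.5,148,0,0,0,0.2,4,4.5,148,0,0,0]}'; python3 - <<'E'
from h import *
w=capture("wrist"); s=capture("side")
cv2.imwrite("pics/w2.png",np.hstack([crop(w,120,100,400,380,1),crop(s,260,160,140,133,2.85)]))
E
```

```text
clock: 2.5
position: [523.3, -169.7, 142.1]
ee_rot: [180.0, 0.0, 81.9]
ft_force: [0.4, -0.5, -0.3]
width: 0.199
gripper_force: 0.0Traceback (most recent call last):
  File "<stdin>", line 3, in <module>
    return _nx.concatenate(arrs, 1, dtype=dtype, casting=casting)
           ~~~~~~~~~~~~~~~^^^^^^^^^^^^^^^^^^^^^^^^^^^^^^^^^^^^^^^
ValueError: all the input array dimensions except for the concatenation axis must match exactly, but along dimension 0, the array at index 0 has size 380 and the array at index 1 has size 379
```

```bash
python3 - <<'E'
from h import *
w=capture("wrist"); s=capture("side")
cv2.imwrite("pics/w2.png",np.hstack([crop(w,120,80,400,400,1),crop(s,260,160,140,140,400/140)]))
E
```

```text
(no output)
```

View pics/w2.png

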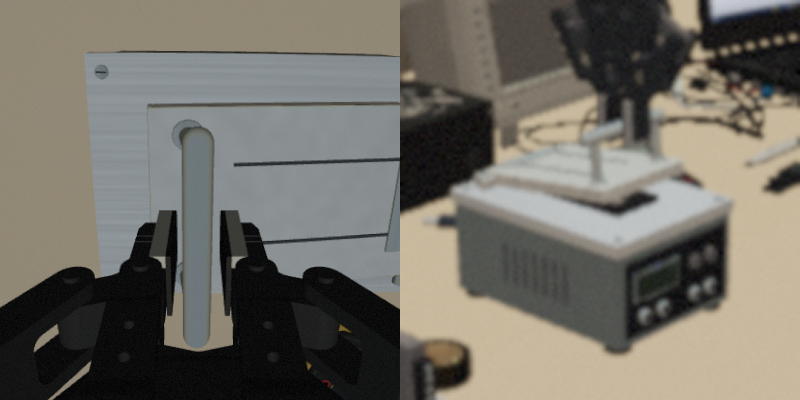

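The bar at (198,235) sits between the open fingers with clearance on both sides. Now I'll swing it along the hinge arc.

```bash
python3 -m pendant '{"targets":[0.2,0,6,-8,0,0,0,0.2,0,11,-16,0,0,0,0.2,0,17,-24,0,0,0,0.2,0,23,-31,0,0,0,0.2,0,30,-38,0,0,0,0.2,0,37,-45,0,0,0,0.2,0,45,-51,0,0,0,0.2,0,53,-56,0,0,0,0.2,0,62,-60,0,0,0,0.2,0,71,-64,0,0,0]}'; python3 - <<'E'
from h import *
w=capture("wrist"); s=capture("side")
cv2.imwrite("pics/w3.png",np.hstack([crop(w,120,80,400,400,1),crop(s,260,130,140,140,400/140)]))
E
```

```text
clock: 3.53
position: [593.7, -179.1, 207.0]
ee_rot: [-180.0, 0.0, 82.0]
ft_force: [-2.2, 0.6, 1.6]
width: 0.202
gripper_force: 1.5
```

View pics/w3.png

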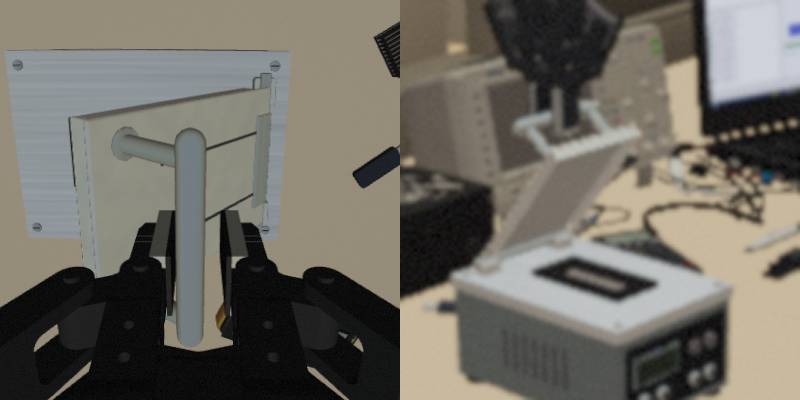

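The cover is about 50° open, with the bar still caged at (190,230). I'll continue over the top.

```bash
python3 -m pendant '{"targets":[0.2,0,10,-3,0,0,0,0.2,0,20,-6,0,0,0,0.2,0,31,-8,0,0,0,0.2,0,43,-8,0,0,0,0.2,0,54,-8,0,0,0,0.2,0,66,-7,0,0,0,0.2,0,78,-4,0,0,0,0.2,0,90,-1,0,0,0,0.2,0,101,4,0,0,0,0.2,0,111,8,0,0,0]}'; python3 - <<'E'
from h import *
w=capture("wrist"); s=capture("side")
cv2.imwrite("pics/w4.png",np.hstack([crop(w,120,80,400,400,1),crop(s,260,130,140,140,400/140)]))
E
```

```text
clock: 4.47
position: [703.8, -194.6, 197.2]
ee_rot: [-179.9, 0.0, 82.0]
ft_force: [-1.6, -0.3, -2.0]
width: 0.197
gripper_force: 1.3
```

View pics/w4.png

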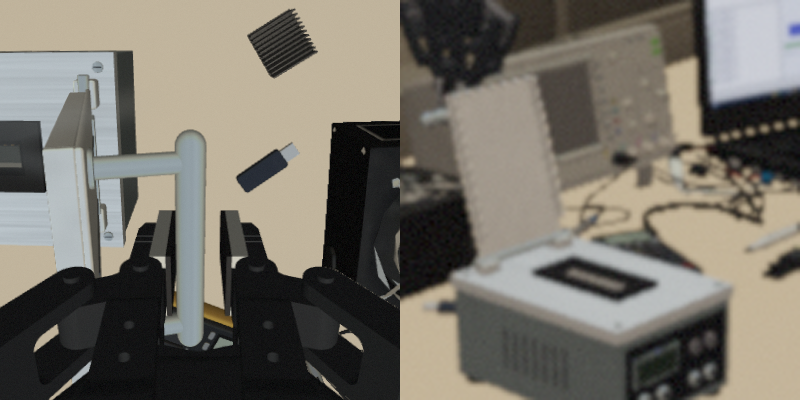

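The cover is now past upright, with the bar behind the hinge; the TCP position implies about 1.8 rad. I'll back off upward and go and look at the slot.

```bash
python3 -m pendant '{"targets":[0.25,0,-2,-10,0,0,0,0.25,0,-2,-30,0,0,0,0.25,0,-2,-55,0,0,0,0.25,0,-2,-85,0,0,0,0.25,0,-2,-100,0,0,0,0.25,0,-2,-100,0,0,0]}'; python3 -c "
from h import *
go([545,-173,297],down(-8.3))"
```

```text
clock: 5.07
position: [701.8, -194.4, 304.4]
ee_rot: [179.5, 0.1, 82.0]
ft_force: [-0.0, -0.4, 1.2]
width: 0.254
gripper_force: 0.0
shift [  -0.7 -158.3    6.1] turn [ 0.43 -0.33 90.28]
```

```bash
python3 -m pendant '{"targets":[0.4,0,-30,0,0,0,7,0.4,0,-60,0,0,0,14,0.4,0,-90,0,0,0,21,0.4,0,-120,0,0,0,28,0.4,0,-158,2,0,0,35,0.4,0,-158,6,0,0,42,0.4,0,-158,6,0,0,49,0.4,0,-158,6,0,0,56,0.4,0,-158,6,0,0,63,0.4,0,-158,6,0,0,70]}';python3 -c "
from h import *
go([545,-173,297],down(-8.3))"
```

```text
clock: 5.9
position: [544.3, -172.1, 292.2]
ee_rot: [180.0, -0.0, 11.6]
ft_force: [0.6, -0.6, -0.4]
width: 0.399
gripper_force: 0.0
shift [ 0.5  1.1 -4.8] turn [ 1.000e-02 -4.000e-02  1.993e+01]
```

```bash
python3 -m pendant '{"targets":[0.4,0,1,-5,0,0,7,0.4,0,1,-5,0,0,14,0.4,0,1,-5,0,0,20,0.4,0,1,-5,0,0,20]}';python3 - <<'E'
from h import *
import pickle
w=capture("wrist"); w["obs"]=get_obs(); pickle.dump(w,open("w5.pkl","wb")); print(w["obs"]["position"])
p=proj(w,[556,-174,97]).astype(int); print(p)
cv2.imwrite("pics/w5.png",crop(w,p[0]-130,p[1]-110,260,220,2.7))
print(p-[130,110])
E
```

```text
clock: 6.23
position: [544.8, -173.1, 297.1]
ee_rot: [180.0, -0.0, -8.2]
ft_force: [-0.2, 0.5, 0.1]
width: 0.401
gripper_force: 0.0
[ 544.85198428 -173.08499007  297.0354594 ]
[318 192]
[188  82]
```

View pics/w5.png

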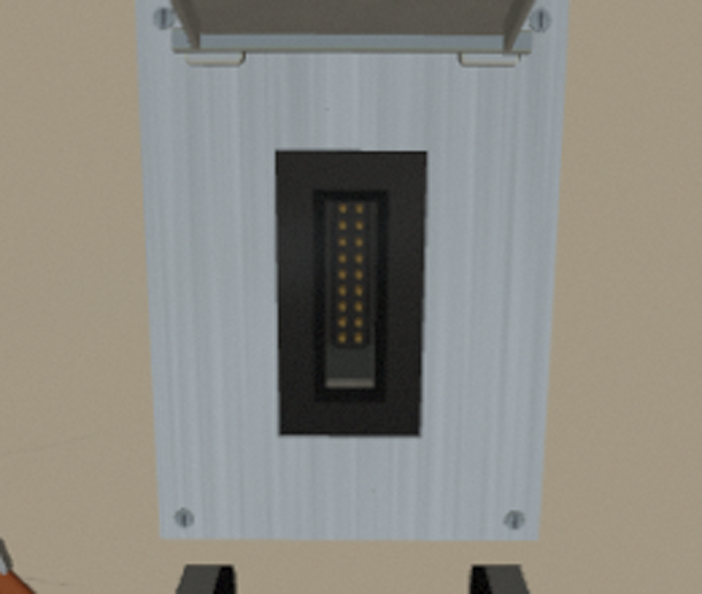

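The slot is open and its brass pins are visible. In the crop, the bezel's outer corners are (276,151), (428,151), (421,435) and (279,436); the lead-in rim runs from (315,190) to (387,402). I'll take a second wrist place to get the height.

```bash
python3 -m pendant '{"targets":[0.4,-10,-30,-20,0,0,0,0.4,-10,-60,-40,0,0,0,0.4,-10,-60,-40,0,0,0]}';python3 - <<'E'
from h import *
import pickle
w=capture("wrist"); w["obs"]=get_obs(); pickle.dump(w,open("w6.pkl","wb"))
def quad(c,seed):
    g=cv2.cvtColor(c["frame"],cv2.COLOR_RGB2GRAY); m=(g<75).astype(np.uint8)
    m=cv2.morphologyEx(m,cv2.MORPH_CLOSE,np.ones((9,9)))
    cs,_=cv2.findContours(m,cv2.RETR_EXTERNAL,cv2.CHAIN_APPROX_NONE)
    k=max((k for k in cs if cv2.pointPolygonTest(k,tuple(map(float,seed)),False)>=0),key=cv2.contourArea)
    h=cv2.convexHull(k)
    q=cv2.approxPolyN(h,4).reshape(-1,2).astype(float)
    cen=q.mean(0); q=q[np.argsort(np.arctan2(*(q-cen).T[::-1]))]
    return q
w5=pickle.load(open("w5.pkl","rb"))
q5,q6=quad(w5,proj(w5,[556,-174,97])),quad(w,proj(w,[556,-174,97])); print(q5,q6)
for a,b in zip(q5,q6): print(tri((w5,a),(w,b)))
for c,q in((w5,q5),(w,q6)):
    X=np.array([onz(c,p,97)[:2] for p in q]); d=X[0]-X[3]+X[1]-X[2]; e=X[0]-X[1]+X[3]-X[2]
    print(X.mean(0),np.degrees(np.arctan2(d[1],d[0])),np.degrees(np.arctan2(e[1],e[0]))-90,[np.linalg.norm(X[i]-X[i-1]) for i in range(4)])
X=[onz(w5,(188+x/2.7,82+y/2.7),97)[:2] for x,y in [(315,190),(388,190),(386,402),(315,402)]]; print(np.mean(X,0))
E
```

```text
clock: 6.53
position: [544.2, -109.1, 340.8]
ee_rot: [-179.9, -0.3, -7.7]
ft_force: [-1.1, -0.3, 0.6]
width: 0.402
gripper_force: 0.0
[[290. 138.]
 [346. 138.]
 [343. 242.]
 [291. 242.]] [[360. 126.]
 [411. 128.]
 [403. 223.]
 [356. 221.]]
(array([ 606.5265878 , -156.95028589,   94.65732254]), np.float64(0.42048679257789096))
(array([ 599.44177149, -203.90936788,  101.36790939]), np.float64(0.23350596251404296))
(array([ 506.48633245, -190.20107631,   94.9114878 ]), np.float64(0.7060147283319047))
(array([ 514.36739478, -142.86948437,   95.65207637]), np.float64(0.09224792375629028))
[ 557.04867608 -173.5911227 ] -8.778497771185378 -8.220405161226338 [np.float64(92.59519609923454), np.float64(47.505896827354455), np.float64(92.60837895785629), np.float64(47.45545690256799)]
[ 556.79959507 -173.58959065] -8.86677253189419 -9.797569904249286 [np.float64(93.24147803781445), np.float64(48.87223198996217), np.float64(93.80358642958981), np.float64(47.98510423897188)]
[ 556.22955191 -173.92848946]
```

The slot measures (556.8, -173.7) at z about 97, with yaw about -8.5. Next, look at the rack.

```bash
python3 -c "
from h import *
go([485,133,260],down(-5.3))"
```

```text
shift [ -91.7 -233.6   78.8] turn [ 0.   -0.23 -2.38]
```

```bash
python3 -m pendant '{"targets":[0.45,-30,-35,0,0,0,0,0.45,-40,-70,10,0,0,0,0.45,-55,-105,25,0,0,-1,0.45,-70,-140,40,0,0,-1,0.45,-80,-175,55,0,0,-2,0.45,-88,-205,68,0,0,-2.4,0.45,-91,-225,76,0,0,-2.4,0.45,-92,-234,79,0,0,-2.4,0.45,-92,-234,79,0,0,-2.4]}';python3 - <<'E'
from h import *
import pickle
w=capture("wrist"); w["obs"]=get_obs(); pickle.dump(w,open("w7.pkl","wb")); print(w["obs"]["position"])
p=proj(w,[495,133,112]).astype(int); print(p, p-[150,110])
cv2.imwrite("pics/w7.png",crop(w,p[0]-150,p[1]-110,300,220,2.6))
E
```

```text
clock: 7.33
position: [481.9, -12.1, 268.0]
ee_rot: [-178.2, 0.1, -2.4]
ft_force: [0.2, -0.7, -0.8]
width: 0.452
gripper_force: 0.0
[481.72358511 -12.04305481 267.51201378]
[142 207] [-8 97]Traceback (most recent call last):
  File "<stdin>", line 5, in <module>
  File "h.py", line 18, in crop
    def crop(c,x0,y0,w,h,s): return cv2.resize(c["frame"][y0:y0+h,x0:x0+w,::-1],None,fx=s,fy=s,interpolation=cv2.INTER_CUBIC)
                                    ~~~~~~~~~~^^^^^^^^^^^^^^^^^^^^^^^^^^^^^^^^^^^^^^^^^^^^^^^^^^^^^^^^^^^^^^^^^^^^^^^^^^^^^^^
cv2.error: OpenCV(4.12.0) /io/opencv/modules/imgproc/src/resize.cpp:4208: error: (-215:Assertion failed) !ssize.empty() in function 'resize'
```

```bash
python3 -c "
from h import *
go([485,133,260],down(-5.3))"
```

```text
shift [  -2.9 -144.7   12.1] turn [-1.81  0.19  2.86]
```

```bash
python3 -m pendant '{"targets":[0.45,-3,-30,5,-1,0,2.8,0.45,-3,-60,10,-1.8,0,2.8,0.45,-3,-90,12,-1.8,0,2.8,0.45,-3,-120,12,-1.8,0,2.8,0.45,-3,-145,12,-1.8,0,2.8,0.45,-3,-145,12,-1.8,0,2.8,0.45,-3,-145,12,-1.8,0,2.8,0.45,-3,-145,12,-1.8,0,2.8]}';python3 - <<'E'
from h import *
import pickle
w=capture("wrist"); w["obs"]=get_obs(); pickle.dump(w,open("w7.pkl","wb")); print(w["obs"]["position"])
p=proj(w,[495,133,112]).astype(int); print(p, p-[150,110])
cv2.imwrite("pics/w7.png",crop(w,p[0]-150,p[1]-110,300,220,2.6))
E
```

```text
clock: 8.05
position: [480.4, -7.7, 261.7]
ee_rot: [-178.1, 0.1, -2.0]
ft_force: [0.4, -0.0, 0.3]
width: 0.45
gripper_force: 0.0
[480.40195641  -7.6881059  261.64090421]
[144 206] [-6 96]Traceback (most recent call last):
  File "<stdin>", line 5, in <module>
  File "h.py", line 18, in crop
    def crop(c,x0,y0,w,h,s): return cv2.resize(c["frame"][y0:y0+h,x0:x0+w,::-1],None,fx=s,fy=s,interpolation=cv2.INTER_CUBIC)
                                    ~~~~~~~~~~^^^^^^^^^^^^^^^^^^^^^^^^^^^^^^^^^^^^^^^^^^^^^^^^^^^^^^^^^^^^^^^^^^^^^^^^^^^^^^^
cv2.error: OpenCV(4.12.0) /io/opencv/modules/imgproc/src/resize.cpp:4208: error: (-215:Assertion failed) !ssize.empty() in function 'resize'
```

```bash
python3 -c "
from h import *
o=get_obs();print(np.round(o['q'],1),np.round(o['tau'],1),np.round(o['qvel'],1),o['ft_force'])"
```

```text
[ -2.1   2.6  -3.6  84.    1.9 179.9] [  0.  -38.2  35.2   0.    0.1  -0. ] [-0.1  0.  -0.1 -0.2  0.   0. ] [-0.73653436 -0.01751434  0.72787074]
```

Joint 6 has hit its +180 limit, so I need the flipped grasp with the camera on the robot side. I'll rotate half a turn about z, within range.

```bash
python3 -m pendant '{"targets":[0.45,0,-12,0,-1.8,0,-7,0.45,0,-24,0,-1.8,0,-14,0.45,0,-36,0,-1.8,0,-21,0.45,0,-48,0,-1.8,0,-28,0.45,0,-60,0,-1.8,0,-35,0.45,0,-72,0,-1.8,0,-42,0.45,0,-84,0,-1.8,0,-49,0.45,0,-96,0,-1.8,0,-56,0.45,0,-108,0,-1.8,0,-63,0.45,0,-120,0,-1.8,0,-70]}';python3 -c "
from h import *
go([505,133,260],down(174.7))"
```

```text
clock: 8.93
position: [484.5, 112.8, 265.5]
ee_rot: [179.4, -0.8, 68.3]
ft_force: [0.7, -0.5, -0.0]
width: 0.449
gripper_force: 0.0
shift [26.3 11.5  6. ] turn [ 1.1300e+00  5.0000e-02 -1.0638e+02]
```

```bash
python3 -m pendant '{"targets":[0.45,3,1,1,0,0,-7,0.45,6,2,2,0,0,-14,0.45,9,3,3,0,0,-21,0.45,12,5,4,0,0,-28,0.45,15,7,5,0,0,-35,0.45,18,8,6,0,0,-42,0.45,20,9,6,0,0,-49,0.45,23,10,6,0,0,-56,0.45,26,11,6,0,0,-63,0.45,26,11,6,0,0,-70]}';python3 -c "
from h import *
go([505,133,260],down(174.7))"
```

```text
clock: 9.77
position: [504.9, 132.5, 259.8]
ee_rot: [179.1, 0.3, 138.3]
ft_force: [-0.2, 0.6, 0.2]
width: 0.452
gripper_force: 0.0
shift [ 0.2  0.5 -0.2] turn [  0.78   0.6  -36.37]
```

```bash
python3 -m pendant '{"targets":[0.45,0,0,0,0.8,0.6,-7,0.45,0,0,0,0.8,0.6,-14,0.45,0,0,0,0.8,0.6,-21,0.45,0,0,0,0.8,0.6,-28,0.45,0,0,0,0.8,0.6,-36.4,0.45,0,0,0,0.8,0.6,-36.4,0.45,0,0,0,0.8,0.6,-36.4]}';python3 - <<'E'
from h import *
import pickle
w=capture("wrist"); w["obs"]=get_obs(); pickle.dump(w,open("w7.pkl","wb")); print(w["obs"]["position"],w["obs"]["q"])
p=proj(w,[495,133,112]).astype(int); print(p, p-[150,110])
cv2.imwrite("pics/w7.png",crop(w,p[0]-150,p[1]-110,300,220,2.6))
E
```

```text
clock: 10.35
position: [504.6, 132.2, 259.9]
ee_rot: [-180.0, -0.0, 174.3]
ft_force: [0.2, -0.3, -0.4]
width: 0.45
gripper_force: 0.0
[504.53814906 132.19133357 259.95050122] [ 1.46867174e+01  6.97425027e+00  1.04946027e+00  8.40911392e+01
 -8.77120984e-03  2.04852182e+01]
[317 204] [167  94]
```

View pics/w7.png

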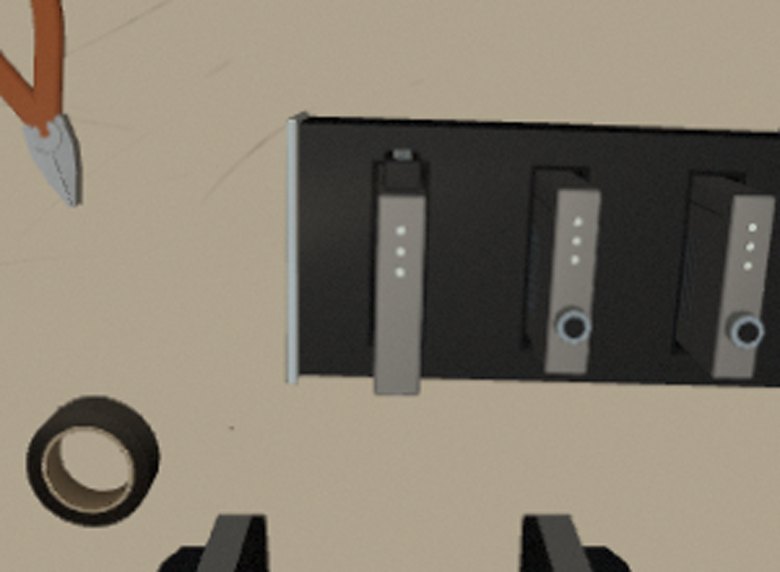

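The tall module's top face has crop corners (379,195), (424,195), (420,394) and (374,393). The terminals are at (402,170), on the robot side.

```bash
python3 - <<'E'
from h import *
import pickle
w=pickle.load(open("w7.pkl","rb")); t=capture("top"); 
q=[(167+x/2.6,94+y/2.6) for x,y in [(379,195),(424,195),(420,394),(374,393)]]
TR=lambda p:(160+p[0]/4,220+p[1]/4)
tp=[TR(p) for p in [(250,178),(275,182),(290,79),(265,77)]]
# wrist order: robot-side(-x): left in image=-y ; top order: left=+y
tp=[tp[1],tp[0],tp[3],tp[2]]
for a,b in zip(q,tp): print(tri((w,a),(t,b)))
for z in (110,112,114):
    X=np.array([onz(w,p,z)[:2] for p in q]); d=X[2]-X[1]+X[3]-X[0]; e=X[1]-X[0]+X[2]-X[3]
    print(z,X.mean(0),np.degrees(np.arctan2(d[1],d[0])),np.degrees(np.arctan2(e[1],e[0]))-90,[np.linalg.norm(X[i]-X[i-1]) for i in range(4)])
X=np.array([onz(w,p,112)[:2] for p in q])
print("go"); go([X.mean(0)[0],X.mean(0)[1],84],down(174.3))
E
```

```text
(array([469.1201573 , 132.12618928,  92.28506556]), np.float64(1.5002604852571662))
(array([469.98662974, 145.49743463,  98.12356638]), np.float64(1.231004660056696))
(array([525.13084776, 137.63411328, 116.65480693]), np.float64(1.7070602750700061))
(array([525.26551827, 124.13411001, 111.31206699]), np.float64(1.5739959799208623))
110 [498.51612577 135.24004693] -6.951315006408491 -6.442538643249549 [np.float64(59.273861283087854), np.float64(12.790427334494945), np.float64(59.56859120156208), np.float64(13.830692714426311)]
112 [498.05746631 135.2764081 ] -6.95131500640849 -6.442538643249435 [np.float64(58.869777323711446), np.float64(12.70323196021767), np.float64(59.16249799848491), np.float64(13.73640560452686)]
114 [497.59880685 135.31276926] -6.951315006408496 -6.442538643249307 [np.float64(58.46569336433504), np.float64(12.616036585940396), np.float64(58.75640479540768), np.float64(13.64211849462741)]
go
shift [  6.8   2.4 175.9] turn [-0.01 -0.01 -0.09]
```

```bash
python3 -m pendant '{"targets":[0.45,7,2.4,30,0,0,1.1,0.45,7,2.4,60,0,0,1.1,0.45,7,2.4,90,0,0,1.1,0.45,7,2.4,115,0,0,1.1,0.45,7,2.4,135,0,0,1.1,0.45,7,2.4,150,0,0,1.1,0.45,7,2.4,162,0,0,1.1,0.45,7,2.4,172,0,0,1.1,0.45,7,2.4,182,0,0,1.1,0.45,7,2.4,182,0,0,1.1]}'; python3 -m pendant '{"targets":[0.35,0,0,0,0,0,0,0.25,0,0,0,0,0,0,0.22,0,0,0,0,0,0,0.2,0,0,0,0,0,0,0.19,0,0,0,0,0,0,0.18,0,0,0,0,0,0,0.17,0,0,0,0,0,0,0.16,0,0,0,0,0,0,0.16,0,0,0,0,0,0]}'
```

```text
clock: 11.28
position: [496.8, 135.0, 76.1]
ee_rot: [-179.9, -0.2, 173.2]
ft_force: [-1.6, 0.3, -0.6]
width: 0.45
gripper_force: 0.0
clock: 12.03
position: [497.9, 135.1, 78.1]
ee_rot: [-180.0, 0.0, 173.3]
ft_force: [-0.5, -0.7, 1.2]
width: 0.163
gripper_force: 10.0
```

```bash
python3 -m pendant '{"targets":[0.1,0,0,0,0,0,0,0,0,0,0,0,0,0,0,0,0,0,0,0,0,0,0,0,0,0,0,0,0,0,0,0,0,0,0]}'; python3 -c "
from h import *
o=get_obs();print(o['ft_force'],o['moment'],o['gripper_force'])"
```

```text
clock: 12.45
position: [498.0, 135.3, 78.2]
ee_rot: [-180.0, 0.0, 173.3]
ft_force: [0.7, -0.2, 5.6]
width: 0.152
gripper_force: 59.2
[ 0.68859505 -0.18307923  5.642076  ] [-0.17391626  0.06106127  0.04844131] 59.15683329105377
```

```bash
python3 -m pendant '{"targets":[0,0,0,-6,0,0,0,0,0,0,-14,0,0,0,0,0,0,-24,0,0,0,0,0,0,-36,0,0,0,0,0,0,-50,0,0,0,0,0,0,-70,0,0,0,0,0,0,-95,0,0,0,0,0,0,-125,0,0,0,0,0,0,-150,0,0,0,0,0,0,-150,0,0,0]}'; python3 - <<'E'
from h import *
o=get_obs();print(o['ft_force'],o['gripper_force'])
import pickle
c={n:capture(n) for n in("side","top","wrist")}; c["obs"]=get_obs(); pickle.dump(c,open("lift.pkl","wb"))
go([555,-100,228],down(171.5)); go([557,-174,228],down(171.5))
E
```

```text
clock: 13.28
position: [499.6, 135.8, 234.0]
ee_rot: [179.8, 0.4, 173.3]
ft_force: [0.5, -0.9, -1.0]
width: 0.154
gripper_force: 58.7
[ 0.52218454 -0.86286819 -1.04363635] 58.6685585975647
shift [-8.450e+01 -2.269e+02 -2.000e-01] turn [-0.01 -0.01  1.77]
shift [-9.510e+01 -3.002e+02 -2.000e-01] turn [-0.01 -0.01  1.77]
```

```bash
python3 -m pendant '{"targets":[0,-5,-15,0,0,0,0.4,0,-12,-35,0,0,0,0.8,0,-22,-62,0,0,0,1.2,0,-34,-92,0,0,0,1.6,0,-46,-122,0,0,0,1.8,0,-57,-152,0,0,0,1.8,0,-68,-182,0,0,0,1.8,0,-77,-207,0,0,0,1.8,0,-82,-221,0,0,0,1.8,0,-84,-227,0,0,0,1.8]}'; python3 -m pendant '{"targets":[0,0,0,0,0,0,0,0,0,0,0,0,0,0,0,0,0,0,0,0,0]}'; python3 - <<'E'
from h import *
import pickle
w=capture("wrist"); w["obs"]=get_obs(); pickle.dump(w,open("w8.pkl","wb"))
cv2.imwrite("pics/w8.png",w["frame"][:,:,::-1]); print(proj(w,[556.8,-173.7,97]))
E
```

```text
clock: 14.27
position: [554.2, -101.8, 226.2]
ee_rot: [-180.0, -0.2, 171.3]
ft_force: [-0.5, -0.3, -1.3]
width: 0.153
gripper_force: 58.7
clock: 14.52
position: [554.3, -98.8, 227.8]
ee_rot: [180.0, -0.1, 171.5]
ft_force: [0.4, 0.2, -1.1]
width: 0.152
gripper_force: 58.7
[216.37116562 240.91760386]
```

View pics/w8.png

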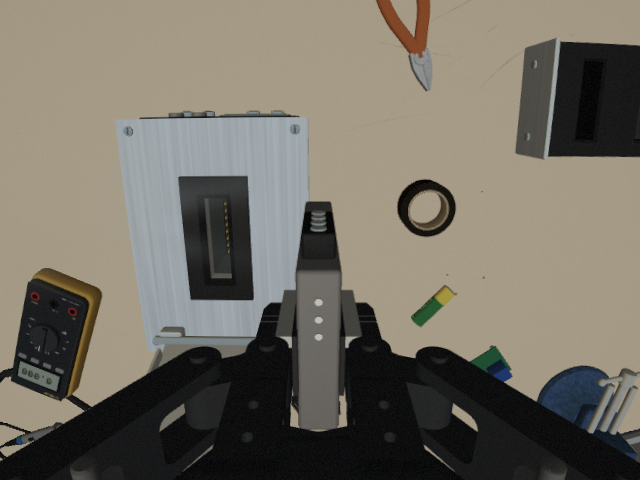

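The module is held upright with its terminals towards the station's front, at (318,220). The bezel has corners (180,177), (247,177), (254,298) and (190,300), the cover is still open, and the emptied pocket is visible.

```bash
python3 - <<'E'
from h import *
import pickle
w=pickle.load(open("w8.pkl","rb"))
def st(q,z,n):
    X=np.array([onz(w,p,z)[:2] for p in q]); d=X[3]-X[0]+X[2]-X[1]; e=X[1]-X[0]+X[2]-X[3]
    print(n,X.mean(0),np.degrees(np.arctan2(d[1],d[0])),np.degrees(np.arctan2(e[1],e[0]))+0,[round(np.linalg.norm(X[i]-X[i-1]),1) for i in range(4)])
g=cv2.cvtColor(w["frame"],cv2.COLOR_RGB2GRAY)
m=(g<75).astype(np.uint8); m[:, 262:]=0; m[:150]=0; m[320:]=0
m=cv2.morphologyEx(m,cv2.MORPH_CLOSE,np.ones((25,25)))
k=max(cv2.findContours(m,cv2.RETR_EXTERNAL,cv2.CHAIN_APPROX_NONE)[0],key=cv2.contourArea)
q=cv2.approxPolyN(cv2.convexHull(k),4).reshape(-1,2).astype(float); c=q.mean(0); q=q[np.argsort(np.arctan2(*(q-c).T[::-1]))]; print(q.tolist())
st(q,97,"bezel"); st([(180,177),(247,177),(254,298),(190,300)],97,"bezel eye")
st([(204,197),(231,197),(236,283),(208,285)],97,"leadin")
# module top face
m=g[255:445,285:355]; 
for r in (280,300,340,400,425):
    row=g[r,285:356].astype(int); print(r,row[::3].tolist())
col=g[225:445,330].astype(int); print(col[::4].tolist())
st([(302,271),(339,271),(338,429),(300,430)],262,"mod"); print(w["obs"]["position"])
E
```

```text
[[178.0, 177.0], [247.0, 177.0], [253.0, 299.0], [190.0, 299.0]]
bezel [ 556.83512009 -173.34552823] -8.742749556384323 81.52808662343706 [np.float64(94.0), np.float64(48.8), np.float64(93.4), np.float64(48.9)]
bezel eye [ 556.91862699 -172.81346155] -8.95856526353897 82.53784818392238 [np.float64(94.9), np.float64(47.3), np.float64(92.5), np.float64(49.8)]
leadin [ 557.96424015 -171.44867968] -9.87753253437868 83.86991390447031 [np.float64(67.9), np.float64(19.3), np.float64(66.0), np.float64(21.6)]
280 [161, 156, 163, 147, 85, 110, 109, 109, 110, 109, 109, 109, 108, 109, 107, 108, 109, 109, 89, 140, 158, 156, 156, 157]
300 [66, 65, 66, 67, 87, 110, 109, 108, 109, 108, 141, 189, 161, 108, 109, 107, 107, 107, 84, 65, 65, 66, 66, 92]
340 [99, 169, 152, 43, 51, 103, 108, 105, 105, 106, 106, 159, 103, 103, 105, 106, 106, 102, 60, 42, 128, 166, 117, 20]
400 [13, 20, 48, 22, 31, 94, 101, 101, 100, 100, 99, 101, 100, 100, 101, 101, 100, 90, 134, 155, 107, 23, 17, 11]
425 [8, 14, 148, 154, 155, 86, 100, 98, 99, 96, 97, 99, 99, 100, 97, 97, 97, 86, 149, 154, 145, 13, 13, 12]
[10, 5, 17, 34, 35, 32, 27, 29, 28, 40, 39, 50, 96, 110, 109, 110, 108, 108, 109, 107, 108, 107, 107, 105, 108, 106, 106, 106, 104, 105, 104, 104, 103, 105, 103, 105, 103, 101, 103, 103, 103, 103, 100, 101, 101, 102, 99, 99, 99, 97, 97, 50, 17, 7, 18]
mod [554.61156748 -97.4557034 ] -8.884065441542091 82.58374060318597 [np.float64(59.7), np.float64(11.0), np.float64(59.2), np.float64(13.2)]
[554.37281226 -98.68896729 227.95439026]
```

```bash
python3 -c "
from h import *
go([556.8,-173.7,228],down(171.4));go([556.8,-173.7,175],down(171.4))"
```

```text
shift [-13.4 -73.8  -0.1] turn [ 0.01 -0.03  0.16]
shift [-13.4 -73.9  52.9] turn [ 0.01 -0.03  0.16]
```

```bash
python3 -m pendant '{"targets":[0,-3,-15,0,0,0,0,0,-7,-35,0,0,0,0,0,-10,-55,0,0,0,0,0,-13,-68,0,0,0,0,0,-13.4,-74,5,0,0,0,0,-13.4,-74,15,0,0,0,0,-13.4,-74,28,0,0,0,0,-13.4,-74,40,0,0,0,0,-13.4,-74,48,0,0,0,0,-13.4,-74,53,0,0,0]}'; python3 -m pendant '{"targets":[0,0,0,0,0,0,0,0,0,0,0,0,0,0,0,0,0,0,0,0,0]}'; python3 - <<'E'
from h import *
import pickle
w=capture("wrist"); w["obs"]=get_obs(); pickle.dump(w,open("w9.pkl","wb"))
go([556.8,-173.7,175],down(171.4))
E
```

```text
clock: 15.4
position: [556.2, -174.0, 173.1]
ee_rot: [180.0, -0.1, 171.5]
ft_force: [0.1, 0.8, -1.2]
width: 0.157
gripper_force: 58.8
clock: 15.65
position: [557.2, -175.0, 175.6]
ee_rot: [-180.0, 0.0, 171.5]
ft_force: [1.6, -0.1, -1.8]
width: 0.157
gripper_force: 58.8
shift [0.7 1.3 0.7] turn [-0.02  0.06  0.08]
```

```bash
python3 -m pendant '{"targets":[0,0.4,1.1,0,0,0,0,0,0.4,1.1,0,0,0,0,0,0.4,1.1,3,0,0,0,0,0.4,1.1,6,0,0,0,0,0.4,1.1,9,0,0,0,0,0.4,1.1,12,0,0,0,0,0.4,1.1,14,0,0,0,0,0.4,1.1,16,0,0,0,0,0.4,1.1,16,0,0,0]}'; python3 - <<'E'
from h import *
o=get_obs(); print(o["position"],o["ft_force"],o["moment"])
E
```

```text
clock: 16.45
position: [556.4, -174.0, 158.3]
ee_rot: [-180.0, -0.1, 171.5]
ft_force: [-1.2, -0.0, -1.6]
width: 0.151
gripper_force: 58.8
[ 556.39931441 -173.99672802  158.33114794] [-1.16102264e+00 -1.22159293e-03 -1.62284491e+00] [-0.01021536  0.00560141  0.03138218]
```

```bash
python3 -m pendant '{"targets":[0,0,0,3,0,0,0,0,0,0,6,0,0,0,0,0,0,9,0,0,0,0,0,0,12,0,0,0,0,0,0,15,0,0,0,0,0,0,18,0,0,0,0,0,0,21,0,0,0,0,0,0,24,0,0,0,0,0,0,26,0,0,0,0,0,0,28,0,0,0]}'; python3 - <<'E'
from h import *
o=get_obs(); print(o["position"],o["ft_force"],o["moment"])
E
```

```text
clock: 17.28
position: [556.6, -174.1, 130.7]
ee_rot: [-180.0, -0.0, 171.5]
ft_force: [0.1, 0.6, -0.4]
width: 0.154
gripper_force: 58.8
[ 556.5867938  -174.05802239  130.66501443] [ 0.12710449  0.56645393 -0.39191177] [-0.04547711 -0.02318842 -0.0100655 ]
```

```bash
python3 -m pendant '{"targets":[0,0,0,2,0,0,0,0,0,0,4,0,0,0,0,0,0,6,0,0,0,0,0,0,6,0,0,0,0,0,0,6,0,0,0]}'; python3 -m pendant '{"targets":[0,0,0,1,0,0,0,0,0,0,2,0,0,0,0,0,0,2,0,0,0,0,0,0,2,0,0,0]}';python3 -m pendant '{"targets":[0,0,0,1,0,0,0,0,0,0,2,0,0,0,0,0,0,2,0,0,0,0,0,0,2,0,0,0]}'
```

```text
clock: 17.7
position: [556.6, -174.1, 124.9]
ee_rot: [-180.0, -0.0, 171.5]
ft_force: [-0.9, 0.1, -1.1]
width: 0.156
gripper_force: 58.8
clock: 18.03
position: [556.8, -174.1, 123.3]
ee_rot: [-180.0, 0.0, 171.5]
ft_force: [-0.4, -0.5, 0.3]
width: 0.153
gripper_force: 59.1
clock: 18.37
position: [556.8, -174.1, 121.2]
ee_rot: [-180.0, 0.0, 171.5]
ft_force: [0.3, 0.2, 2.7]
width: 0.149
gripper_force: 59.2
```

```bash
python3 -m pendant '{"targets":[0,0,0,1,0,0,0,0,0,0,2,0,0,0,0,0,0,3,0,0,0,0,0,0,4,0,0,0,0,0,0,4.5,0,0,0,0,0,0,4.5,0,0,0,0,0,0,4.5,0,0,0]}'; python3 - <<'E'
from h import *
import time
o=get_obs(); print(o["position"],o["ft_force"],o["moment"])
F=[]
for i in range(8):
    s=capture("side"); F.append(get_obs()["ft_force"][2])
print(np.mean(F),np.std(F)); w=capture("wrist")
# module top height check: length of top face seen by wrist (visible side = 60 mm if z right), module stays w.r.t. camera
import pickle
a=pickle.load(open("w9.pkl","rb"))
for c in (a,w):
    g=cv2.cvtColor(c["frame"],cv2.COLOR_RGB2GRAY); col=g[255:445,328].astype(int); ok=np.where((col>90)&(col<120))[0]+255; print(ok.min(),ok.max(),o["q"][5])
E
```

```text
clock: 18.95
position: [556.8, -174.1, 116.7]
ee_rot: [-180.0, 0.0, 171.5]
ft_force: [0.1, -1.2, 4.8]
width: 0.152
gripper_force: 59.5
[ 556.82377782 -174.12961004  116.68141429] [ 0.06242955 -1.15339482  4.84190099] [0.07672305 0.08835452 0.04986128]
4.995442496030254 0.5966422963613536
273 428 -8.828421108676807
273 427 -8.828421108676807
```

```bash
python3 -c "
from station import *
print(hand_in())"
```

```text
the job is handed in; nothing more can be done
None
```

Handed in at about 19.5 s on the robot clock: the cover stands open past upright (about 1.8 rad), and the gripper holds the tall module upright in the slot, pressing the pins with about 6 N, which I estimate as 5–6 mm of travel; I took no last picture to check the cover or the rest of the bench.

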